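# Swap a spent v-nail tube by pushing a fresh one through the rack

## Robot

A 6-joint arm with a two-finger parallel gripper is mounted at the origin on the work surface. World frame = base frame: x ahead of the robot, y to its left, z up, the work surface at z = 0. Lengths are in m, angles in rad, forces in N, time in s.
With the tool pointing down it reaches from about 0.25 to 0.775 m from the base axis. Payload 4 kg.
Tool frame: the origin (TCP) lies midway between the tips of the shut fingers; the grasp point (between the pads) lies 19 mm behind it (robot.pinch_z is the distance from the TCP to the grasp point, in m); x points along the fingers, y is the direction in which the jaws open and shut, and the axes are right-handed (so a half turn about x gives the same grasp; the last joint's range is limited). The gripper opens to 94 mm and grips with 3 to 60 N. Pads are 16 mm wide; open, the fingers measure 119 mm over their backs; the gripper's body (75 mm by 177 mm) begins 78 mm behind the grasp point.
Start: joints at [-1.413, 0.087, 1.371, -0, 1.684, -0.103], TCP at [0.142, -0.531, 0.206] pointing down, gripper open.
Joint ranges: [-3.1, 3.1], [-0.76, 2.03], [0.27, 2.55], [-1.08, 4.22], [0.17, 2.65], [-2.57, 2.57]. Speed limits (rad/s): [2.79, 2.79, 3.14, 3.14, 3.14, 3.14].

## Interface

Orientations are given as [roll, pitch, yaw] about the fixed x, y, z axes, in that order (R = Rz(yaw) Ry(pitch) Rx(roll)).
In Python, from bench import robot, imaging gives the robot as it stands. The module is installed in compiled form; this text tells all that it offers.
- The arm moves only by the tool drive_tool, never from a script. Its argument "commands" is a list that holds one entry, the list of rows, each a list of 4 numbers: the shift along the tool's x, y, z as a fraction of full scale, then the turn about the tool's x as a fraction of full scale. A call has 1 to 20 rows; each row shifts and turns the commanded pose from where the row before left it, along the tool's axes as they then stand; what a row does not reach is not made up. Full scale, the value 1, is 0.25 m for a shift and 360 degrees for a turn. A row lasts 1/10 s, in which the tool goes at most 50 mm and 8.59 degrees, less where a joint would pass 70% of its speed; a pose out of reach is approached as far as the arm can. A call with a number of a shift or a turn outside -1 to 1 is refused whole. A call with a gripper value outside its range is refused whole. "grip" is the opening, from 0 (shut) to 1 (fully open), set as the call begins (left out, the last holds). The fingers move at their own pace and stop on an object; the grip force is fixed at half the most. Time passes only in rows, so rows that do not move let the fingers close. It gives the time, the measured TCP pose, the force and the opening at its end, in the units of the state.
- robot.get_obs(): the state, without advancing time (a new reading comes with each control period).
- imaging.snapshot(name): name is "side" or "top" or "wrist"; returns a dict with "pixels" (384x512x3 uint8, red, green, blue), "z_map" (384x512 float32, m along the optical axis (not along the pixel's ray), 0 where there is no reading), "mtx" (3x3 intrinsics, pixels), "extrinsics" (4x4, takes a point from world to camera coordinates). Camera axes: x right, y up, looking along -z (the intrinsics and any distortion apply to the point x, -y, -z); pixel columns grow to the right and rows downward; lengths in m; the calibration is good to about 2 mm. The wrist camera is an equidistant fisheye: a pixel r from the principal point sees the ray r / f radians off the axis. A picture is of the moment at which its call begins.
- robot.close_job(): hands the job in, once; it reports no verdict.
The state is a dict: "time": time; "joint_positions": joint angles; "qvel": joint speeds; "joint_torque": joint torques, N m; "tool_pos": TCP position; "ee_rot": TCP orientation; "wrist_force": force on the tool from outside, world axes, zero at the start; "wrist_torque": the same for the moment, N m; "width": finger opening in m.
Only numpy, scipy, OpenCV 4.12 (cv2) and the standard library are available. Lean on these libraries where they do the work, as an engineer would, in place of code of your own. Each camera call takes 0.05 s, during which the arm holds its last target.

## Task

Load the fresh black v-nail tube into the rack with the sliding fence: push the fence by its yellow paddle so that its rod drives the fresh tube into the middle hole and the spent white tube out of the far side, and stop when the fresh tube's end is flush with the rack's face (not short, not too deep; don't touch the fresh tube with the gripper). Then draw the fence all the way back to the end of its track away from the rack, and lay the spent tube gently down flat in the red tray. Leave everything else on the bench where it is.

Things in the scene. Friction and masses are not known exactly. Their poses are not given: they have to be found in the camera images.
- bore (a point): Centre of the rack's middle hole, 55 mm above the bench; y = the hole's level axis, z up. The fixed beech rack is 130 (x) x 80 (y) x 86 mm, its top 98 mm up, with faces at y = +40 and -40 mm; the hole, 31 mm wide, goes right through. Fresh tube and fence wait on the +y side; the spent tube is inside and comes out at -y. Two more tubes fill the side holes for good.
- cradle (a point): Point on the hole's axis 80 mm beyond bore on the -y side (same axes), where the spent tube's centre comes to lie. Two steel guide rods carry tubes level from y = +205 mm, through the hole, to y = -150 mm of bore (white stop there, 7 mm below the axis). Outside the rack rods and ridge are 25 mm wide over a 12 mm thick base plate, so fingers can reach down beside a tube.
- fence (a joint): Aluminium slide fence, m: 0 = all the way back (+y end), grows as it is pushed to the rack (-y of bore). Its 16 mm push rod lies on the hole's axis; the rod's tip is 180 mm from the rack's +y face at 0 and reaches the face at 0.18. Nothing stops it there: it can go 30 mm into the hole (stop at 0.21). It stays where it is left; friction about 2.5 N.
- fence_grip (a point): Point in the middle of the fence's upright yellow paddle, 105 mm above the bench; the paddle is 44 mm (x) wide, 14 mm (y) thick and reaches from 76 to 128 mm above the bench. Same axes as bore; 50 mm behind (+y) the push rod's tip. The fence's crossbar below the paddle is 114 mm (x) wide, its top 76 mm above the bench.
- fresh_center (a point): Centre of the fresh tube: black steel, 80 mm long, 24 mm diameter with 26 mm copper collars at both ends (last 8 mm), about 160 g, lying along its own y axis. It slides on the rods and may spin about that axis. It is flush when its centre is at bore, as it is as long as the rack is thick.
- spent_center (a point): Centre of the spent tube: white, 80 mm long, 24 mm diameter with 26 mm red collars at both ends (last 8 mm), about 60 g, lying along its own y axis; hidden in the rack's middle hole at the start. Once pushed out it lies on the rods beyond the rack, its centre 80 mm from bore, 55 mm above the bench.
- red_tray: Open red tray for spent tubes, fixed, 150 x 150 x 35 mm with 4 mm walls and floor; origin at the centre of its underside, z up.
- grey_tray: Open grey tray of the same size, fixed, with the two nylon spacers; not for tubes. Origin at the centre of its underside.
- spacer1: White nylon L-shaped frame spacer, 50 x 36 x 12 mm, in the grey tray; leave alone. Origin in its underside.
- spacer2: The second such spacer; leave alone.
- moulding: Beech moulding strip, 45 x 360 x 22 mm, lying on the left of the bench; leave alone. Origin under its centre.
- scribe: Copper scribe with steel point, 140 x 9 x 9 mm; leave alone. Origin under the copper part's centre.
- cartridge: Black steel v-nailer cartridge, 110 x 22 x 29 mm; leave alone. Origin under its centre.
- glue: Yellow glue bottle, 60 mm diameter, 170 mm tall; leave alone. Origin under its centre.
There are look-alikes about, which are no part of the job. What is shaped like the part that bears fresh_center but blue or purple is not meant. Several things look just like the red_tray: the one meant starts farthest to the robot's right.

How it is judged:
On the way:
1. the fresh tube is flush in the middle hole and the spent tube is out on the far side, pushed by the fence (y of fresh_center in the frame of bore between -0.006 and 0.006 m and x of fresh_center in the frame of bore between -0.004 and 0.004 m and z of fresh_center in the frame of bore between -0.005 and 0.005 m and y of spent_center in the frame of bore below -0.07 m and value of joint fence above 0.165 m), for 0.2 s.
At the end, for the whole second after the job is handed in: The fresh tube lies in the middle hole, its ends within 6 mm of flush with the rack's faces; the fence is back within 15 mm of the rear end of its track; the spent tube lies flat and at rest on the floor of the red tray, wholly inside the walls; the other things are where they were (within 20 mm) (y of fresh_center in the frame of bore between -0.006 and 0.006 m and x of fresh_center in the frame of bore between -0.004 and 0.004 m and z of fresh_center in the frame of bore between -0.005 and 0.005 m and x of spent_center in the frame of red_tray between -0.071 and 0.071 m and y of spent_center in the frame of red_tray between -0.071 and 0.071 m and z of spent_center in the frame of red_tray between 0.008 and 0.026 m and value of joint fence below 0.015 m and linear speed of each of spent, fresh below 0.02 m/s); the robot touches nothing.
It fails at once if the gripper touches the fresh tube (contact force between the fingers and fresh above 1 N).
It fails at once if the spent tube is let go more than about 40 mm above the red tray's floor (contact force between anything else and spent below 0.02 N and horizontal distance between spent_center and red_tray below 0.11 m and z of spent_center in the frame of red_tray above 0.06 m).
It fails at once if a bystander is moved by more than 20 mm (distance of any of spacer1, spacer2, moulding, scribe, cartridge, glue from where it was at the start of the episode above 0.02 m).
It also fails if it takes over 64 s, if anything falls off the work surface, if the arm or the gripper's body presses on something with over 40 N, if the wrist force passes 120 N, or if a joint passes its speed limit or range.

## Working session

There is one attempt and no reset: what is moved stays moved. The work goes in short steps, Python scripts to look and compute and a tool call to move; the robot and the scene stay as the last step left them, time stands still between calls to the robot, and variables do not carry over. Pictures are saved under pics/ and viewed, and the job is handed in when it is done.

Besides the shell and the picture viewer there is one more tool, called as name([rows], argument=value, ...), one row to a line, values as JSON. drive_tool: Moves the arm, as the interface text tells. Shift numbers are shares of 0.25 m and turn numbers shares of 360 degrees, none past 1 either way. Its arguments: {"type":"object","properties":{"commands":{"type":"array","items":{"type":"array","items":{"type":"array","items":{"type":"number","minimum":-1,"maximum":1}}}},"grip":{"type":"number"}},"required":["commands"]}

```bash
mkdir -p pics; cat > h.py <<'E'
import numpy as np, cv2
from bench import robot, imaging
def snap(n,f):
    s=imaging.snapshot(n); cv2.imwrite('pics/'+f+'.png',s['pixels'][:,:,::-1]); np.savez('pics/'+f+'.npz',**s); return s
def cloud(s):
    z=s['z_map'].astype(float);K=s['mtx'];E=s['extrinsics']
    v,u=np.mgrid[:z.shape[0],:z.shape[1]]
    x=(u-K[0,2])/K[0,0]*z; y=(v-K[1,2])/K[1,1]*z
    P=np.stack([x,-y,-z,np.ones_like(z)],-1)
    return (P@np.linalg.inv(E).T)[...,:3]
E
python3 - <<'E'
from h import *
print(robot.get_obs(), robot.pinch_z)
for n in ['top','side','wrist']:
    s=snap(n,n+'0'); print(n,s['mtx'].tolist(),np.round(s['extrinsics'],3).tolist())
E
```

```text
{'time': 0.0, 'joint_positions': array([-1.41308397e+00,  8.79281296e-02,  1.37223106e+00, -5.09803655e-05,
        1.68361570e+00, -1.03102069e-01]), 'qvel': array([-1.68810807e-04, -9.56080068e-04,  3.22544333e-05,  2.92992465e-04,
       -3.42914397e-04, -5.13537322e-04]), 'joint_torque': array([ 1.67226308e-04, -3.40178132e+01, -3.02427292e+01,  7.19153392e-02,
        3.31026712e-02, -1.95020912e-04]), 'tool_pos': array([ 0.14171709, -0.53085673,  0.20433065]), 'ee_rot': array([-1.65068387,  1.5686135 ,  1.75171752]), 'wrist_force': array([ 0.0228899 ,  0.41477097, -0.1001721 ]), 'wrist_torque': array([0.06275954, 0.00819377, 0.00029053]), 'width': 0.0938080561425269} 0.0188
top [[397.6024674069286, 0.0, 255.47130968957913], [0.0, 397.6024674069286, 198.90404043556273], [0.0, 0.0, 1.0]] [[-0.002, -1.0, 0.005, 0.021], [0.995, -0.001, 0.096, -0.514], [-0.096, 0.005, 0.995, -1.096], [0.0, 0.0, 0.0, 1.0]]
side [[402.9253907062665, 0.0, 259.60949023172435], [0.0, 402.9253907062665, 195.2529209433939], [0.0, 0.0, 1.0]] [[-0.703, -0.711, 0.004, 0.366], [0.494, -0.484, 0.722, -0.268], [-0.512, 0.51, 0.692, -1.118], [0.0, 0.0, 0.0, 1.0]]
wrist [[297.3186396354542, 0.0, 260.03194330779235], [0.0, 297.3186396354542, 190.23263676949014], [0.0, 0.0, 1.0]] [[0.258, -0.966, -0.001, -0.549], [0.926, 0.248, -0.286, 0.03], [0.277, 0.073, 0.958, -0.392], [0.0, 0.0, 0.0, 1.0]]
```

View pics/top0.png

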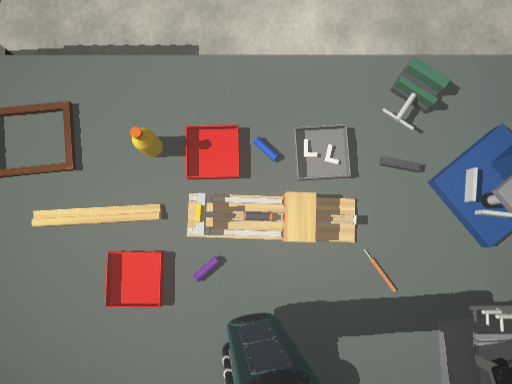

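View pics/side0.png

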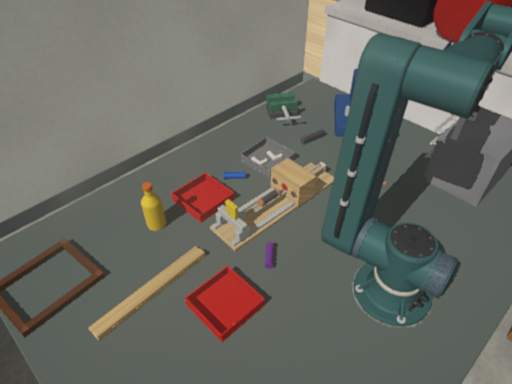

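View pics/wrist0.png

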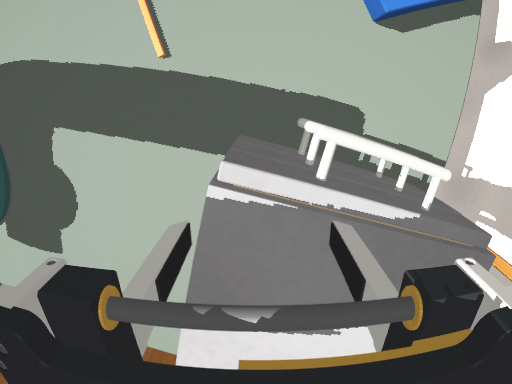

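```bash
cat > m.py <<'E'
from h import *
s=dict(np.load('pics/top0.npz')); P=cloud(s); rgb=s['pixels'].astype(int)
R,G,B=rgb[...,0],rgb[...,1],rgb[...,2]
v,u=np.mgrid[:384,:512]
box=lambda a,b,c,d:(u>=a)&(u<=b)&(v>=c)&(v<=d)
def rep(n,m):
    q=P[m]; print(n,m.sum(),'med',np.round(np.median(q,0),4),'min',np.round(q.min(0),4),'max',np.round(q.max(0),4))
    if m.sum()>20:
        r=cv2.minAreaRect((q[:,:2]*1000).astype(np.float32)); print('   rect',np.round(r[0],1),np.round(r[1],1),round(r[2],2))
yel=(R>150)&(G>120)&(B<90)
rep('paddle',box(185,210,195,228)&yel&(P[...,2]>.11))
rep('racktop',box(270,325,180,250)&(P[...,2]>.09))
red=(R>130)&(G<70)&(B<70)
rep('tray',box(180,245,120,185)&red&(P[...,2]>.03))
rep('trayfloor',box(180,245,120,185)&red&(P[...,2]<.012))
rep('tray2',box(100,170,245,312)&red&(P[...,2]>.03))
rep('glue',box(125,165,120,160)&(P[...,2]>.1))
rep('fence',box(185,210,185,245)&(P[...,2]>.068)&(P[...,2]<.085))
rep('bench',box(240,300,270,300))
rep('base',box(186,360,180,250)&(P[...,2]>.008)&(P[...,2]<.02))
im=cv2.resize(s['pixels'][170:260,175:370][:,:,::-1],None,fx=4,fy=4,interpolation=cv2.INTER_CUBIC); cv2.imwrite('pics/rk.png',im)
# tubes: points around z .06-.075 between
for c in range(206,365,6):
    col=P[195:240,c]; print(c,np.round(col[::3,2]*1000).astype(int).tolist(), np.round(col[22,:2],3))
E
python3 m.py
```

```text
paddle 75 med [0.4706 0.1672 0.1285] min [0.4503 0.1617 0.124 ] max [0.4889 0.1724 0.1328]
   rect [469.5 167.1] [38.6 10.6] 1.1
racktop 1530 med [ 0.4592 -0.0964  0.0987] min [ 0.3965 -0.1369  0.09  ] max [0.5281 0.0253 1.1405]
   rect [463.6 -57.5] [159.9 130. ] 87.29
tray 187 med [0.6372 0.1195 0.0352] min [0.4064 0.0253 0.0301] max [0.7248 0.2173 1.1405]
   rect [562.1 129.1] [337.6 161.4] 8.13
trayfloor 2117 med [0.6502 0.1401 0.005 ] min [ 0.5847  0.0731 -0.0016] max [0.7241 0.2157 0.012 ]
   rect [654.2 143.9] [138.6 141.8] 0.8
tray2 158 med [0.308  0.3486 0.0361] min [0.22   0.0253 0.0307] max [0.4064 0.4294 1.1405]
   rect [306.4 226.6] [159.3 420.4] 5.66
glue 445 med [0.6622 0.3115 0.1233] min [0.4064 0.0253 0.1007] max [0.6993 0.3468 1.1405]
   rect [556.2 172.6] [416.2  58.2] 52.48
fence 255 med [0.4631 0.1654 0.0765] min [0.4152 0.1554 0.0689] max [0.5284 0.1796 0.0846]
   rect [471.8 167.4] [ 22.5 113.7] 88.09
bench 1891 med [ 0.2723 -0.0206  0.0007] min [ 0.23   -0.106  -0.0069] max [0.4064 0.0641 1.1405]
   rect [318.2 -20.9] [170.1 176.4] 89.98
base 3559 med [ 0.4581
[... 1579 characters left out ...]
[96, 99, 99, 99, 99, 97, 97, 101, 98, 97, 101, 98, 95, 96, 101] [ 0.459 -0.133]
320 [3, 8, 14, 12, 14, 15, 16, 39, 38, 44, 17, 15, 16, 15, 11] [ 0.462 -0.159]
326 [1, 14, 14, 14, 12, 15, 14, 40, 44, 46, 11, 10, 15, 12, 13] [ 0.462 -0.175]
332 [4, 10, 12, 16, 13, 14, 10, 40, 41, 47, 15, 11, 13, 13, 13] [ 0.462 -0.192]
338 [0, 13, 14, 10, 11, 10, 11, 43, 41, 48, 14, 13, 17, 10, 13] [ 0.462 -0.207]
344 [-1, 13, 12, 12, 11, 12, 9, 46, 42, 45, 14, 8, 14, 10, 16] [ 0.462 -0.226]
350 [-2, 11, 15, 13, 14, 12, 14, 45, 42, 47, 12, 15, 15, 16, 16] [ 0.462 -0.242]
356 [3, -1, 0, 4, 2, 0, -1, 1, 3, -1, 1, 2, 2, -1, 1] [ 0.464 -0.269]
362 [1, -1, 0, -1, 0, -1, 0, 0, 1, 3, -1, 2, -2, -1, 5] [ 0.464 -0.287]
```

View pics/rk.png

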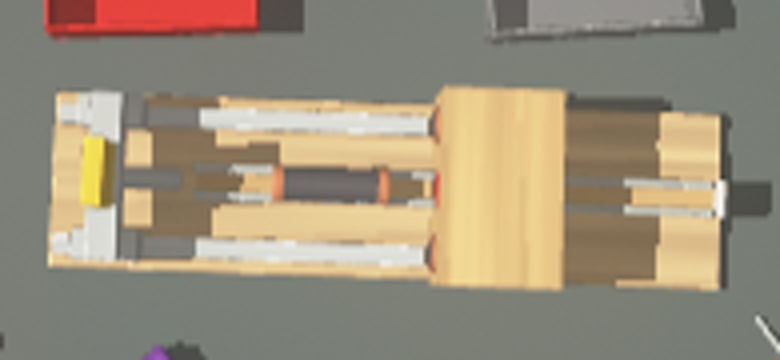

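```bash
python3 - <<'E'
from h import *
from scipy.spatial.transform import Rotation as Ro
o=robot.get_obs(); print(np.round(Ro.from_euler('xyz',o['ee_rot']).as_matrix(),4))
s=dict(np.load('pics/top0.npz')); P=cloud(s); rgb=s['pixels'].astype(int)
R,G,B=rgb[...,0],rgb[...,1],rgb[...,2]; Z=P[...,2]
v,u=np.mgrid[:384,:512]
box=lambda a,b,c,d:(u>=a)&(u<=b)&(v>=c)&(v<=d)
# reproject at known height
K=s['mtx'];Ei=np.linalg.inv(s['extrinsics'])
def atz(z):
    d=np.stack([(u-K[0,2])/K[0,0],-(v-K[1,2])/K[1,1],-np.ones(u.shape)],-1)@Ei[:3,:3].T
    c=Ei[:3,3]; return c+d*((z-c[2])/d[...,2])[...,None]
def rect(n,m,z):
    q=atz(z)[m]; r=cv2.minAreaRect((q[:,:2]*1000).astype(np.float32)); print(n,m.sum(),np.round(q.mean(0),4),np.round(r[0],1),np.round(r[1],1),round(r[2],2))
rect('rack',box(278,325,180,250)&(Z>.09)&(Z<.108),.098)
rect('crossbar',box(180,212,185,245)&(Z>.07)&(Z<.083),.076)
rect('paddle',box(185,212,185,245)&(Z>.112)&(Z<.14),.128)
red=(R>90)&(G<70)&(B<70)
rect('tray',box(180,245,120,185)&(Z>.025)&(Z<.045)&red,.035)
rect('floor',box(180,245,120,185)&(Z<.012)&red,.004)
rect('fresh',box(243,275,200,230)&(Z>.058)&(Z<.078),.066)
rect('base',box(180,360,180,250)&(Z>.007)&(Z<.02),.012)
rect('tray grey',box(290,355,115,185)&(Z>.027)&(Z<.045),.035)
E
```

```text
[[-3.000e-04  2.579e-01 -9.662e-01]
 [ 1.600e-03 -9.662e-01 -2.579e-01]
 [-1.000e+00 -1.700e-03 -1.000e-04]]
rack 1515 [ 0.4611 -0.0967  0.098 ] [461.7 -96.5] [ 80.9 130. ] 87.82
crossbar 251 [0.4696 0.1661 0.076 ] [471.6 167.3] [ 22.5 113.2] 88.12
paddle 108 [0.4701 0.1664 0.128 ] [470.7 167.1] [41.  15.3] 0.66
tray 282 [0.6468 0.1454 0.035 ] [648.9 141.7] [148.2 148.6] 1.41
floor 2314 [0.6544 0.1441 0.004 ] [650.5 146.3] [157.5 147.5] 89.98
fresh 254 [0.4653 0.0155 0.066 ] [465.4  14.9] [79.4 23.4] 87.2
base 3592 [ 0.4629 -0.0325  0.012 ] [468.4 -23.7] [475.1 145.1] 89.91
tray grey 386 [ 0.6525 -0.1711  0.035 ] [ 649.4 -167.8] [151.  150.6] 3.32
```

drive_tool([
  [[0, 0, 0, 0.0237], [0, 0, 0, 0.0237], [0, -0.167, -0.0713, 0], [0, -0.167, -0.0713, 0], [0, -0.167, -0.0713, 0], [0, -0.167, -0.0713, 0], [0, -0.167, -0.0713, 0], [0, -0.167, -0.0713, 0], [0, -0.167, -0.0713, 0], [0, -0.167, -0.0713, 0], [0, -0.167, -0.0713, 0], [0, -0.167, -0.0713, 0], [0, -0.167, -0.0713, 0], [0, -0.167, -0.0713, 0], [0, -0.167, -0.0713, 0], [0, -0.167, -0.0713, 0], [0, -0.167, -0.0713, 0], [0, -0.167, -0.0713, 0], [0, 0, 0, 0], [0, 0, 0, 0]],
], grip=0.4)

```text
time: 2.15
tool_pos: [0.4512, 0.126, 0.2047]
ee_rot: [0.502, 1.569, -2.674]
wrist_force: [-0.0, -1.0, -0.1]
width: 0.0375
```

```bash
python3 - <<'E'
from h import *
from scipy.spatial.transform import Rotation as Ro
s=snap('wrist','wrist1');snap('top','top1')
o=robot.get_obs(); print(o['tool_pos'],np.round(Ro.from_euler('xyz',o['ee_rot']).as_matrix(),4),o['joint_positions'],o['width'],o['wrist_force'])
E
```

```text
[0.45111946 0.12468202 0.20524274] [[-6.000e-04 -3.790e-02 -9.993e-01]
 [-7.000e-04 -9.993e-01  3.790e-02]
 [-1.000e+00  8.000e-04  6.000e-04]] [ 1.48910315e-01 -9.61186889e-02  1.55381547e+00 -6.49172697e-04
  1.68462548e+00  1.75757351e+00] 0.03746253210079774 [ 0.36859397  0.0040771  -0.0831824 ]
```

View pics/wrist1.png

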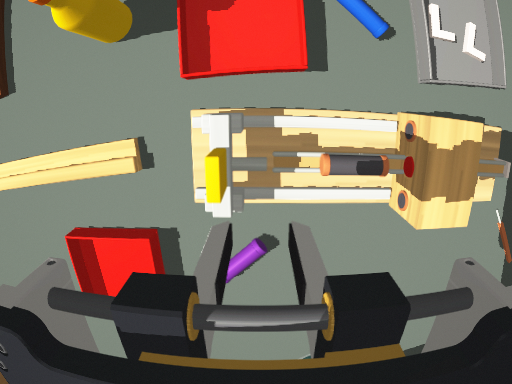

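View pics/top1.png

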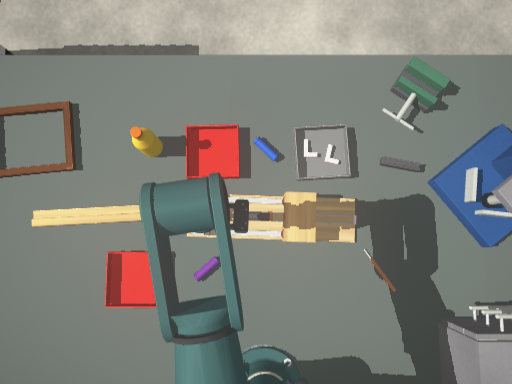

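```bash
cat >> h.py <<'E'
def rays(s):
    K=s['mtx']; v,u=np.mgrid[:384,:512]
    a=(u-K[0,2])/K[0,0]; b=(v-K[1,2])/K[1,1]; r=np.hypot(a,b)+1e-12
    d=np.stack([np.sin(r)*a/r,-np.sin(r)*b/r,-np.cos(r)],-1); return d
def wcloud(s):
    d=rays(s); P=d*(s['z_map']/(-d[...,2]))[...,None]
    Ei=np.linalg.inv(s['extrinsics']); return P@Ei[:3,:3].T+Ei[:3,3]
def watz(s,z):
    Ei=np.linalg.inv(s['extrinsics']); d=rays(s)@Ei[:3,:3].T; c=Ei[:3,3]
    return c+d*((z-c[2])/d[...,2])[...,None]
v,u=np.mgrid[:384,:512]
box=lambda a,b,c,d:(u>=a)&(u<=b)&(v>=c)&(v<=d)
def rect(n,q):
    r=cv2.minAreaRect((q[:,:2]*1000).astype(np.float32)); print(n,len(q),np.round(q.mean(0),4),np.round(r[0],1),np.round(r[1],1),round(r[2],2))
E
python3 - <<'E'
from h import *
s=dict(np.load('pics/wrist1.npz')); P=wcloud(s); Z=P[...,2]; c=s['pixels'].astype(int);R,G,B=c[...,0],c[...,1],c[...,2]
near=lambda z,t=.006:abs(Z-z)<t
red=(R>120)&(G<60)
for n,m,z in [('rack',box(380,490,105,230)&near(.098,.005),.098),('paddle',box(200,226,120,215)&near(.128),.128),('cross',box(190,245,105,225)&near(.076),.076),
  ('fresh',box(315,395,145,185)&near(.066,.005),.067),('tray',box(170,310,0,80)&red&near(.035),.035),('floor',box(170,310,0,80)&red&near(.004,.004),.004)]:
    rect(n+' depth',P[m]); rect(n+' atz',watz(s,z)[m])
E
```

```text
rack depth 5863 [ 0.4621 -0.0924  0.0982] [459.5 -96.4] [ 83.3 130.7] 87.79
rack atz 5863 [ 0.4621 -0.0926  0.098 ] [459.7 -94.6] [ 84.8 130.3] 88.01
paddle depth 781 [0.4704 0.1676 0.1276] [469.4 168.1] [14.6 44.8] 88.34
paddle atz 781 [0.4705 0.1675 0.128 ] [470.  167.5] [14.9 44.7] 88.25
cross depth 1324 [0.4775 0.1653 0.0758] [469.5 168. ] [ 22.8 114. ] 88.07
cross atz 1324 [0.4775 0.1653 0.076 ] [469.8 167.5] [ 22.8 113.6] 88.1
fresh depth 1187 [0.4648 0.0173 0.0654] [463.9  16.1] [80.3 23.3] 87.57
fresh atz 1187 [0.4652 0.0178 0.067 ] [465.1  16.6] [81.4 22.7] 87.66
tray depth 1026 [0.6002 0.1409 0.0343] [623.7 142.2] [100.2 150.7] 1.13
tray atz 1026 [0.6    0.1409 0.035 ] [623.  142.1] [ 99.5 150.1] 1.15
floor depth 7771 [0.6277 0.1435 0.0042] [628.1 144.1] [108.8 164.6] 0.69
floor atz 7771 [0.6277 0.1435 0.004 ] [628.6 143.8] [109.2 163. ] 1.23
```

drive_tool([
  [[0, -0.0583, -0.0232, 0], [0, -0.0583, -0.0232, 0], [0, -0.0583, -0.0232, 0], [0, 0, 0, 0], [0, 0, 0, 0]],
])

```text
time: 2.75
tool_pos: [0.4706, 0.169, 0.2052]
ee_rot: [0.782, 1.57, -2.396]
wrist_force: [0.1, 0.6, -0.2]
width: 0.0378
```

```bash
python3 - <<'E'
from h import *
s=snap('wrist','wrist2')
o=robot.get_obs(); print(o['tool_pos'],o['wrist_force'])
P=wcloud(s); Z=P[...,2]; c=s['pixels'].astype(int);R,G,B=c[...,0],c[...,1],c[...,2]
m=(R>150)&(G>120)&(B<60)&(abs(Z-.128)<.006)&(P[...,0]<.53); rect('pad',P[m])
E
```

```text
[0.47049086 0.1686881  0.20525298] [-0.82517267 -0.11217662  0.11789413]
pad 643 [0.4717 0.168  0.128 ] [470.4 167.9] [12.8 42. ] 87.63
```

View pics/wrist2.png

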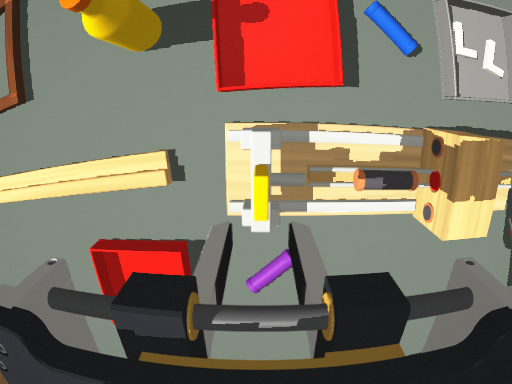

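drive_tool([
  [[0.09, 0, 0, 0], [0.09, 0, 0, 0], [0.09, 0, 0, 0], [0.09, 0, 0, 0], [0.06, 0, 0, 0], [0.048, 0, 0, 0], [0, 0, 0, 0]],
])

```text
time: 3.5
tool_pos: [0.4692, 0.168, 0.0866]
ee_rot: [0.332, 1.567, -2.847]
wrist_force: [0.1, -0.2, 0.5]
width: 0.0376
```

drive_tool([
  [[0, 0, 0, 0], [0, 0, 0, 0], [0, 0, 0, 0], [0, 0, 0, 0], [0, 0, 0, 0]],
], grip=0)

```text
time: 4.0
tool_pos: [0.4712, 0.1686, 0.0895]
ee_rot: [-3.133, 1.569, -0.029]
wrist_force: [-0.4, -0.9, 3.4]
width: 0.0138
```

```bash
python3 - <<'E'
from h import *
s=snap('wrist','wrist3'); s=snap('side','side3')
o=robot.get_obs(); print(o['tool_pos'],o['wrist_force'],o['width'])
E
```

```text
[0.47124122 0.16858175 0.08950106] [ 0.92148199 -0.66005067  4.58305085] 0.014044848740665512
```

View pics/wrist3.png

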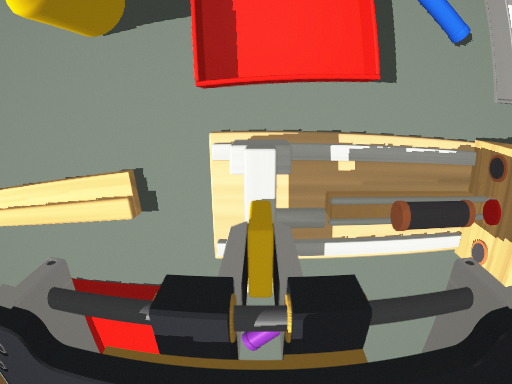

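View pics/side3.png

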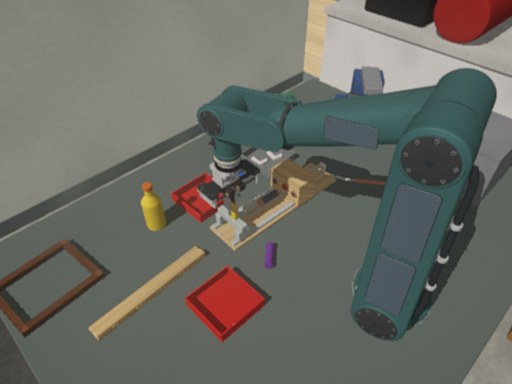

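drive_tool([
  [[0, -0.008, 0, 0], [0, -0.008, 0, 0], [0, 0, 0, 0]],
])

```text
time: 4.4
tool_pos: [0.4714, 0.1726, 0.0895]
ee_rot: [3.019, 1.569, -0.16]
wrist_force: [-0.7, -2.2, 5.4]
width: 0.014
```

drive_tool([
  [[0, -0.008, 0, 0], [0, -0.008, 0, 0], [0, 0, 0, 0]],
])

```text
time: 4.7
tool_pos: [0.4714, 0.1735, 0.0895]
ee_rot: [1.784, 1.564, -1.396]
wrist_force: [-1.1, -10.6, 6.7]
width: 0.0138
```

drive_tool([
  [[0, 0.032, 0, 0], [0, 0.032, 0, 0], [0, 0.032, 0, 0], [0, 0.032, 0, 0], [0, 0.032, 0, 0], [0, 0.032, 0, 0], [0, 0.024, 0, 0], [0, 0.02, 0, 0], [0, 0.02, 0, 0], [0, 0.02, 0, 0], [0, 0.02, 0, 0], [0, 0.024, 0, 0], [0, 0.024, 0, 0], [0, 0.024, 0, 0], [0, 0.024, 0, 0], [0, 0.024, 0, 0], [0, 0.024, 0, 0], [0, 0.024, 0, 0], [0, 0.024, 0, 0], [0, 0, 0, 0]],
])

```text
time: 6.7
tool_pos: [0.467, 0.0549, 0.0895]
ee_rot: [-2.693, 1.569, 0.411]
wrist_force: [-0.1, 0.9, 5.3]
width: 0.0139
```

```bash
python3 - <<'E'
from h import *
s=snap('wrist','wrist4'); s=snap('top','top4')
o=robot.get_obs(); print(o['tool_pos'],o['wrist_force'],o['width'])
E
```

```text
[0.46699057 0.05490076 0.08950194] [-1.29268843  1.64160405  6.79905748] 0.013874053371935964
```

View pics/wrist4.png

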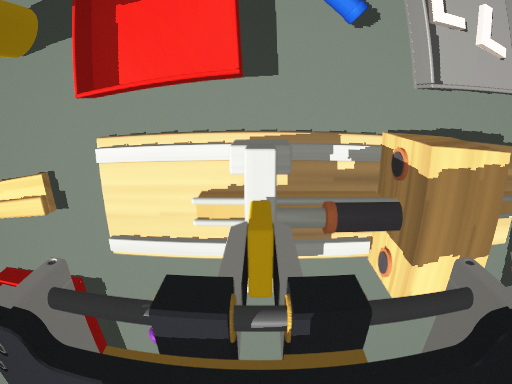

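View pics/top4.png

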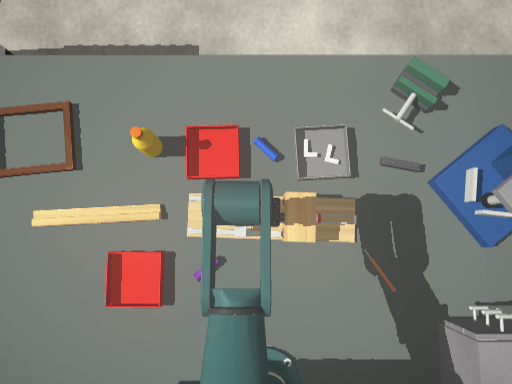

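drive_tool([
  [[0, 0.016, 0, 0], [0, 0.016, 0, 0], [0, 0.016, 0, 0], [0, 0.016, 0, 0], [0, 0.016, 0, 0], [0, 0.016, 0, 0], [0, 0.016, 0, 0], [0, 0.016, 0, 0], [0, 0.016, 0, 0], [0, 0.016, 0, 0], [0, 0.016, 0, 0], [0, 0.016, 0, 0], [0, 0.008, 0, 0], [0, 0.008, 0, 0], [0, 0.008, 0, 0], [0, 0.008, 0, 0], [0, 0.008, 0, 0], [0, 0, 0, 0]],
])

```text
time: 8.6
tool_pos: [0.4649, -0.0024, 0.0895]
ee_rot: [-2.432, 1.568, 0.673]
wrist_force: [-0.2, 3.5, 6.4]
width: 0.0142
```

```bash
python3 - <<'E'
from h import *
s=snap('wrist','wrist5'); s=snap('top','top5')
o=robot.get_obs(); print(o['tool_pos'],o['wrist_force'],o['width'])
im=cv2.resize(s['pixels'][175:255,265:375][:,:,::-1],None,fx=6,fy=6,interpolation=cv2.INTER_CUBIC); cv2.imwrite('pics/rk5.png',im)
P=cloud(s);Z=P[...,2];c=s['pixels'].astype(int)
m=box(314,362,195,235)&(Z>.055)&(Z<.08); rect('spent',P[m]);
q=P[m]; a=np.array([.0375,.9993]); b=np.array([.4610,-.097])
print('along axis',((q[:,:2]-b)@a).min(),((q[:,:2]-b)@a).max())
m=box(278,330,180,250)&(Z>.094)&(Z<.102); q=P[m];h=(q[:,:2]-b)@a; print('rack',np.percentile(h,[0,1,99,100]))
E
```

```text
[ 0.46484741 -0.00241734  0.08950966] [-0.85390939  2.97200997  6.205336  ] 0.013903013591322696
spent 229 [ 0.4582 -0.178   0.0652] [ 458.1 -177.6] [22.  69.7] 0.12
along axis -0.11514847088578384 -0.045735231653717776
rack [-0.04002085 -0.03942871  0.03860618  0.03905262]
```

View pics/wrist5.png

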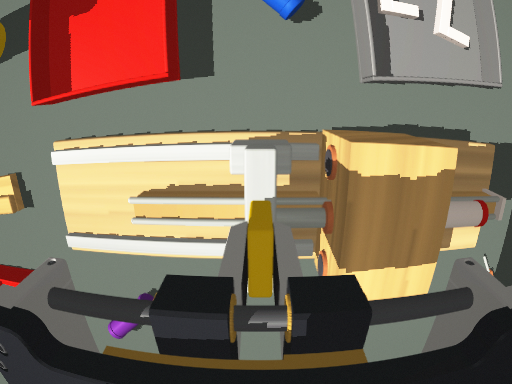

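View pics/rk5.png

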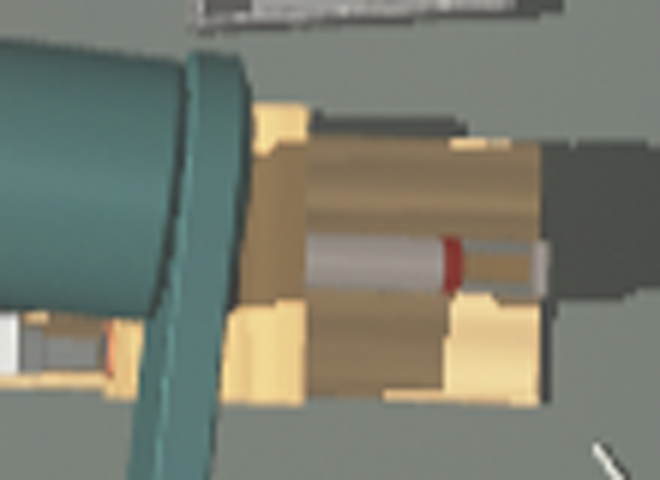

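drive_tool([
  [[0, 0.005, 0, 0], [0, 0.005, 0, 0], [0, 0.004, 0, 0], [0, 0, 0, 0], [0, 0, 0, 0], [0, 0, 0, 0]],
])

```text
time: 9.3
tool_pos: [0.4647, -0.0057, 0.0895]
ee_rot: [-2.387, 1.568, 0.719]
wrist_force: [0.4, 3.9, 6.2]
width: 0.0139
```

```bash
python3 - <<'E'
from h import *
s=snap('wrist','wrist6'); s=snap('top','top6')
o=robot.get_obs(); print(o['tool_pos'],o['wrist_force'],o['width'])
P=cloud(s);Z=P[...,2];c=s['pixels'].astype(int)
m=box(314,362,195,235)&(Z>.055)&(Z<.08); rect('spent',P[m]);
q=P[m]; a=np.array([.0375,.9993]); b=np.array([.4610,-.097])
print('along axis',((q[:,:2]-b)@a).min(),((q[:,:2]-b)@a).max())
s=dict(np.load('pics/wrist6.npz'))
im=cv2.resize(s['pixels'][120:290,240:500][:,:,::-1],None,fx=3,fy=3,interpolation=cv2.INTER_CUBIC); cv2.imwrite('pics/rk6.png',im)
E
```

```text
[ 0.46473044 -0.00573442  0.08955331] [-0.63855966  3.28860576  5.56153848] 0.014008191605810915
spent 236 [ 0.4582 -0.1794  0.0652] [ 458.2 -178.8] [72.2 22. ] 89.79
along axis -0.11756383923724498 -0.04574450137497511
```

View pics/rk6.png

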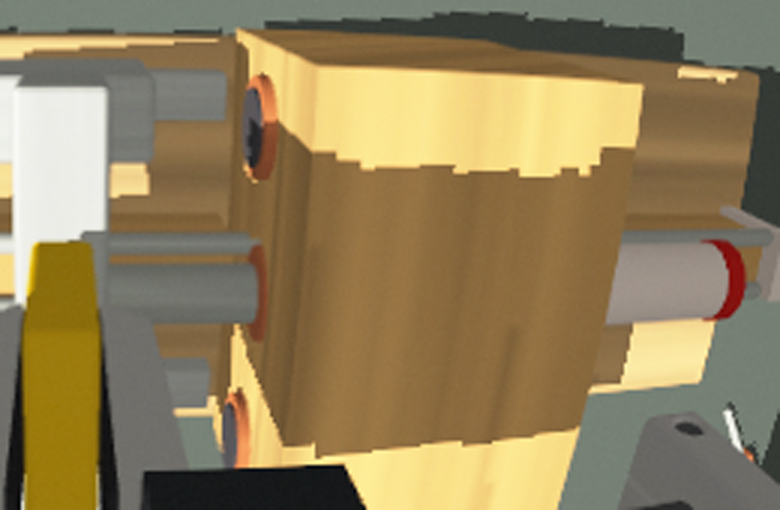

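drive_tool([
  [[0, -0.02, 0, 0], [0, -0.04, 0, 0], [0, -0.04, 0, 0], [0, -0.04, 0, 0], [0, -0.04, 0, 0], [0, -0.04, 0, 0], [0, -0.04, 0, 0], [0, -0.04, 0, 0], [0, -0.04, 0, 0], [0, -0.04, 0, 0], [0, -0.04, 0, 0], [0, -0.04, 0, 0], [0, -0.04, 0, 0], [0, -0.04, 0, 0], [0, -0.04, 0, 0], [0, -0.04, 0, 0], [0, -0.04, 0, 0], [0, -0.04, 0, 0], [0, -0.016, 0, 0], [0, 0, 0, 0]],
])

```text
time: 11.4
tool_pos: [0.4714, 0.1726, 0.0895]
ee_rot: [-2.936, 1.569, 0.169]
wrist_force: [-0.7, 0.5, 5.8]
width: 0.0138
```

drive_tool([
  [[0, 0, 0, 0], [0, 0, 0, 0], [0, 0, 0, 0], [-0.04, 0, 0, 0], [-0.1, 0, 0, 0], [-0.1, 0, 0, 0], [-0.15, 0, 0, 0], [-0.1, 0, 0, 0], [0, 0, 0, 0]],
], grip=0.4)

```text
time: 12.3
tool_pos: [0.473, 0.1726, 0.2164]
ee_rot: [-2.876, 1.561, 0.229]
wrist_force: [-0.4, -0.2, -0.3]
width: 0.0375
```

```bash
python3 - <<'E'
from h import *
s=snap('wrist','wrist7'); s=snap('top','top7')
o=robot.get_obs(); print(o['tool_pos'],o['wrist_force'],o['width'],o['joint_positions'])
P=cloud(s);Z=P[...,2];c=s['pixels'].astype(int)
m=box(314,362,195,235)&(Z>.058)&(Z<.08); rect('spent',P[m]);
s=dict(np.load('pics/wrist7.npz'))
P=wcloud(s); Z=P[...,2]; c=s['pixels'].astype(int);R,G,B=c[...,0],c[...,1],c[...,2]
m=(R>150)&(G>120)&(B<60)&(abs(Z-.128)<.006)&(P[...,0]<.53); rect('pad',P[m])
im=cv2.resize(s['pixels'][90:260,300:512][:,:,::-1],None,fx=3,fy=3,interpolation=cv2.INTER_CUBIC); cv2.imwrite('pics/rk7.png',im)
E
```

```text
[0.47081196 0.17210752 0.21126028] [ 0.39780041  0.11499839 -0.24524513] 0.03774266516631336 [ 2.37364705e-01 -2.35317728e-02  1.47322027e+00 -7.43714872e-05
  1.69093323e+00  1.84524265e+00]
spent 231 [ 0.4584 -0.1795  0.0656] [ 458.3 -179.1] [72.5 22. ] 89.7
pad 597 [0.4717 0.1724 0.1279] [470.5 172.3] [12.5 42.2] 87.65
```

View pics/rk7.png

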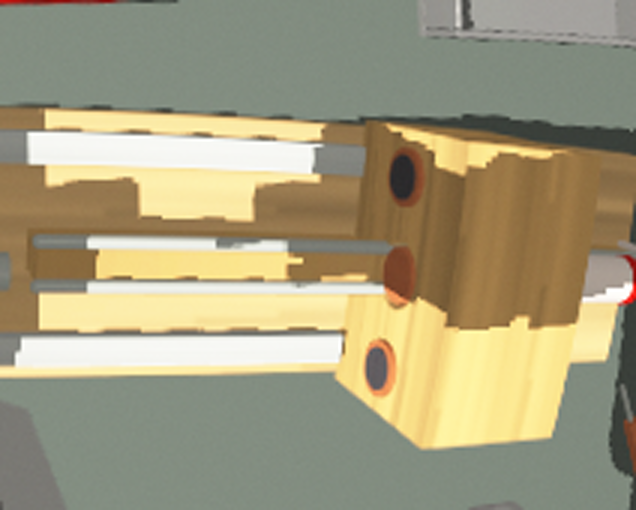

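View pics/wrist7.png

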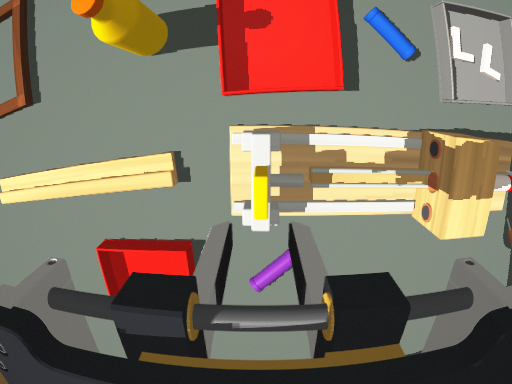

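drive_tool([
  [[0, 0.1395, 0, 0], [0, 0.1395, 0, 0], [0, 0.1395, 0, 0], [0, 0.1395, 0, 0], [0, 0.1395, 0, 0], [0, 0.1395, 0, 0], [0, 0.1395, 0, 0], [0, 0.1395, 0, 0], [0, 0.1395, 0, 0], [0, 0.1395, 0, 0], [0, 0, 0, 0]],
], grip=0.6)

```text
time: 13.5
tool_pos: [0.4562, -0.1793, 0.208]
ee_rot: [-0.136, 1.566, 2.963]
wrist_force: [-0.6, -0.3, -0.6]
width: 0.0565
```

drive_tool([
  [[0, 0, 0, -0.0227], [0, 0, 0, -0.0227], [0, 0, 0, -0.0227], [0, 0, 0, -0.0227], [0, 0, 0, -0.0227], [0, 0, 0, -0.0227], [0, 0, 0, -0.0227], [0, 0, 0, -0.0227], [0, 0, 0, -0.0227], [0, 0, 0, -0.0227], [0, 0, 0, -0.0227], [0, 0, 0, 0], [0, 0, 0, 0]],
])

```text
time: 14.8
tool_pos: [0.4573, -0.1755, 0.2098]
ee_rot: [-2.1, 1.568, 2.571]
wrist_force: [0.0, 0.2, 0.6]
width: 0.0563
```

```bash
python3 - <<'E'
from h import *
from scipy.spatial.transform import Rotation as Ro
s=snap('wrist','wrist8')
o=robot.get_obs(); print(o['tool_pos'],o['wrist_force'],o['width'],np.round(Ro.from_euler('xyz',o['ee_rot']).as_matrix(),4))
P=wcloud(s); Z=P[...,2]
m=(Z>.055)&(Z<.075)&(P[...,0]>.44)&(P[...,0]<.48)&(P[...,1]<-.135)&(P[...,1]>-.24); rect('spent',P[m])
print(np.argwhere(m).min(0),np.argwhere(m).max(0))
E
```

```text
[ 0.45744285 -0.17571792  0.2100502 ] [ 0.39928724  0.73209651 -0.2799343 ] 0.05626792030846693 [[-1.500e-03  9.992e-01 -4.080e-02]
 [ 9.000e-04 -4.080e-02 -9.992e-01]
 [-1.000e+00 -1.500e-03 -9.000e-04]]
spent 1303 [ 0.457  -0.1785  0.0648] [ 456.8 -178.8] [74.1 23.7] 88.1
[150 249] [213 270]
```

View pics/wrist8.png

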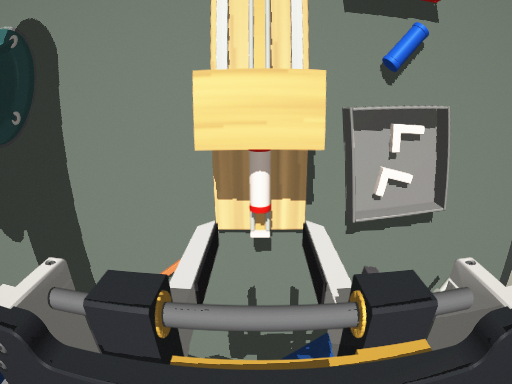

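drive_tool([
  [[0.09, 0, 0.003, 0], [0.09, 0, 0, 0], [0.09, 0, 0, 0], [0.09, 0, 0, 0], [0.09, 0, 0, 0], [0.09, 0, 0, 0], [0.064, 0, 0, 0], [0.064, 0, 0, 0], [0, 0, 0, 0], [0, 0, 0, 0]],
])

```text
time: 15.85
tool_pos: [0.4576, -0.177, 0.0439]
ee_rot: [-2.045, 1.57, 2.628]
wrist_force: [0.5, 0.4, 0.6]
width: 0.0564
```

drive_tool([
  [[0, 0, 0, 0], [0, 0, 0, 0], [0, 0, 0, 0], [0, 0, 0, 0], [0, 0, 0, 0], [0, 0, 0, 0]],
], grip=0)

```text
time: 16.45
tool_pos: [0.4564, -0.1773, 0.0443]
ee_rot: [-1.469, 1.568, -3.078]
wrist_force: [-5.4, 0.3, 4.8]
width: 0.023
```

drive_tool([
  [[-0.02, 0, 0, 0], [-0.04, 0, 0, 0], [-0.1, 0, 0, 0], [-0.14, 0, 0, 0], [-0.14, 0, 0, 0], [-0.14, 0, 0, 0], [0, 0, 0, 0]],
])

```text
time: 17.15
tool_pos: [0.4613, -0.1784, 0.1963]
ee_rot: [1.206, 1.557, -0.404]
wrist_force: [0.2, -0.5, 0.2]
width: 0.0233
```

```bash
python3 - <<'E'
from h import *
s=snap('side','side9'); s=snap('wrist','wrist9')
o=robot.get_obs(); print(o['tool_pos'],o['wrist_force'],o['width'])
E
```

```text
[ 0.45863837 -0.177199    0.1902531 ] [-0.05570501 -0.231091   -0.15985862] 0.022997460629176833
```

View pics/wrist9.png

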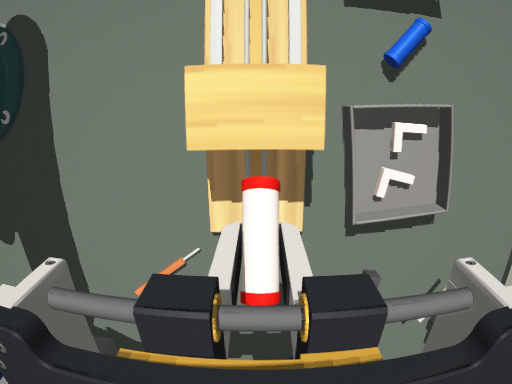

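drive_tool([
  [[0, 0.03, -0.055, 0], [0, 0.0594, -0.1089, 0], [0, 0.0594, -0.1089, 0], [0, 0.0594, -0.1089, 0], [0, 0.0594, -0.1089, 0], [0, 0.0594, -0.1089, 0], [0, 0.0594, -0.1089, 0], [0, 0.0594, -0.1089, 0], [0, 0.0594, -0.1089, 0], [0, 0.0594, -0.1089, 0], [0, 0.0594, -0.1089, 0], [0, 0.0594, -0.1089, 0], [0, 0.03, -0.055, 0], [0, 0, 0, 0], [0, 0, 0, 0]],
])

```text
time: 18.75
tool_pos: [0.6477, 0.1424, 0.1867]
ee_rot: [-1.287, 1.567, -2.896]
wrist_force: [-0.1, 0.0, -0.1]
width: 0.0237
```

```bash
python3 - <<'E'
from h import *
from scipy.spatial.transform import Rotation as Ro
s=snap('side','side10'); s=snap('wrist','wrist10')
o=robot.get_obs(); print(o['tool_pos'],o['wrist_force'],o['width'],np.round(Ro.from_euler('xyz',o['ee_rot']).as_matrix(),4))
P=wcloud(s); Z=P[...,2]; c=s['pixels'].astype(int)
m=(c[...,0]>100)&(c[...,1]<70)&(abs(Z-.035)<.005)&(P[...,0]>.55)&(P[...,1]>.05)&(P[...,1]<.25); rect('tray',P[m])
E
```

```text
[0.64800151 0.14165543 0.18804824] [ 0.03275081  0.6135128  -0.57524881] 0.023266859678658967 [[-1.800e-03  9.992e-01 -3.990e-02]
 [-6.000e-04 -3.990e-02 -9.992e-01]
 [-1.000e+00 -1.700e-03  7.000e-04]]
tray 1477 [0.6523 0.1613 0.0345] [649.3 143.3] [149.7 150.2] 1.35
```

View pics/wrist10.png

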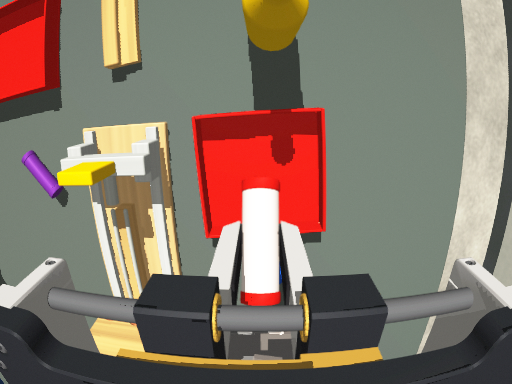

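View pics/side10.png

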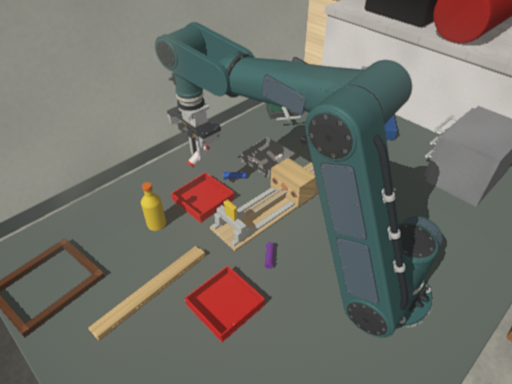

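```bash
python3 - <<'E'
from h import *
s=dict(np.load('pics/wrist10.npz')); P=wcloud(s)
for r in range(185,302,12): print(r,np.round(P[r,260],4), np.round(P[r,252:270,2].max(),4))
E
```

```text
185 [0.6493 0.1762 0.1899] 0.1905
197 [0.649  0.1694 0.1927] 0.3667
209 [0.6488 0.1627 0.196 ] 0.1972
221 [0.6485 0.1564 0.1999] 0.201
233 [0.6483 0.1503 0.2041] 0.2041
245 [0.6481 0.1436 0.2069] 0.208
257 [0.6478 0.1373 0.2105] 0.2115
269 [0.6476 0.1309 0.214 ] 0.2148
281 [0.6473 0.1241 0.2169] 0.2181
293 [0.6471 0.1178 0.2206] 0.2225
```

drive_tool([
  [[0.06, 0, 0, 0], [0.08, 0, 0, 0], [0.08, 0, 0, 0], [0.08, 0, 0, 0], [0.08, 0, 0, 0], [0.08, 0, 0, 0], [0.06, 0, 0, 0], [0.04, 0, 0, 0], [0.03, 0, 0, 0], [0.02, 0, 0, 0], [0, 0, 0, 0], [0, 0, 0, 0]],
])

```text
time: 20.05
tool_pos: [0.6492, 0.1427, 0.0372]
ee_rot: [1.679, 1.569, 0.069]
wrist_force: [0.8, 0.1, -1.5]
width: 0.0228
```

drive_tool([
  [[0.01, 0, 0, 0], [0.01, 0, 0, 0], [0.01, 0, 0, 0], [0.01, 0, 0, 0], [0, 0, 0, 0]],
])

```text
time: 20.55
tool_pos: [0.6487, 0.1425, 0.0266]
ee_rot: [0.623, 1.571, -0.987]
wrist_force: [0.0, 0.4, 0.1]
width: 0.0232
```

```bash
python3 - <<'E'
from h import *
s=snap('wrist','wrist11');P=wcloud(s)
o=robot.get_obs(); print(o['tool_pos'],o['wrist_force'],o['width'])
for r in range(160,302,12): print(r,np.round(P[r,260],4))
E
```

```text
[0.64880949 0.14258429 0.02671382] [-0.29229316  0.04782229  1.20063842] 0.02325445039810667
160 [0.6506 0.1878 0.0044]
172 [0.6503 0.1792 0.0041]
184 [0.6502 0.1775 0.0289]
196 [0.6499 0.1707 0.0321]
208 [0.6497 0.1638 0.0345]
220 [0.6494 0.1573 0.0381]
232 [0.6492 0.1519 0.044 ]
244 [0.649  0.1451 0.0464]
256 [0.6487 0.1384 0.0493]
268 [0.6484 0.1319 0.0525]
280 [0.6482 0.1255 0.0561]
292 [0.648  0.1193 0.06  ]
```

View pics/wrist11.png

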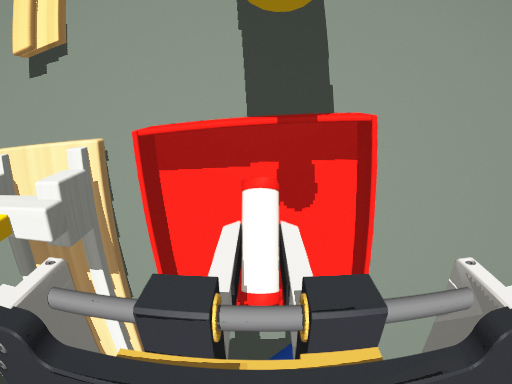

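Still tilted, nearly touching the floor. Continue down slowly so that the floor turns the tube flat.

drive_tool([
  [[0.006, 0, 0, 0], [0.006, 0, 0, 0], [0.006, 0, 0, 0], [0.006, 0, 0, 0], [0.006, 0, 0, 0], [0, 0, 0, 0]],
])

```text
time: 21.2
tool_pos: [0.6496, 0.1407, 0.0222]
ee_rot: [0.705, 1.567, -0.905]
wrist_force: [-3.6, -5.3, 10.6]
width: 0.0232
```

```bash
python3 - <<'E'
from h import *
s=snap('wrist','wrist12');P=wcloud(s)
o=robot.get_obs(); print(o['tool_pos'],o['wrist_force'],o['width'])
for r in range(160,302,12): print(r,np.round(P[r,260],4))
E
```

```text
[0.64957031 0.1407078  0.022273  ] [-3.65839978 -5.16043982 10.61688694] 0.023066561381246423
160 [0.6515 0.1869 0.0051]
172 [0.6512 0.1784 0.0045]
184 [0.6511 0.1767 0.0283]
196 [0.6508 0.1699 0.0308]
208 [0.6505 0.1632 0.0337]
220 [0.6502 0.1563 0.0358]
232 [0.65   0.1496 0.0387]
244 [0.6497 0.1431 0.0418]
256 [0.6494 0.1365 0.0447]
268 [0.6492 0.1295 0.0473]
280 [0.6489 0.1228 0.0504]
292 [0.6486 0.1166 0.0545]
```

drive_tool([
  [[0.006, 0, 0, 0], [0.006, 0, 0, 0], [0.006, 0, 0, 0], [0, 0, 0, 0]],
])

```text
time: 21.65
tool_pos: [0.6501, 0.14, 0.0178]
ee_rot: [0.75, 1.565, -0.86]
wrist_force: [-2.0, -5.9, 10.5]
width: 0.0231
```

drive_tool([
  [[0, 0, 0, 0], [0, 0, 0, 0], [0, 0, 0, 0], [0, 0, 0, 0]],
], grip=0.5)

```text
time: 22.05
tool_pos: [0.6483, 0.1429, 0.0137]
ee_rot: [-1.512, 1.57, -3.121]
wrist_force: [0.4, -0.3, -0.3]
width: 0.0463
```

```bash
python3 - <<'E'
from h import *
s=snap('wrist','wrist13');P=wcloud(s)
o=robot.get_obs(); print(o['tool_pos'],o['wrist_force'],o['width'])
for r in range(160,302,12): print(r,np.round(P[r,260],4))
E
```

```text
[0.64833074 0.14287838 0.0137751 ] [-1.12710133 -0.35396255  0.23652746] 0.04707895313551692
160 [0.6502 0.1907 0.0047]
172 [0.6498 0.1827 0.0044]
184 [0.6495 0.1747 0.0049]
196 [0.6495 0.174  0.0284]
208 [0.6493 0.1671 0.0297]
220 [0.649  0.1589 0.0283]
232 [0.6487 0.151  0.0283]
244 [0.6483 0.1426 0.028 ]
256 [0.6481 0.1354 0.0304]
268 [0.6477 0.1251 0.0281]
280 [0.6473 0.1166 0.0295]
292 [0.647  0.1063 0.0289]
```

View pics/wrist13.png

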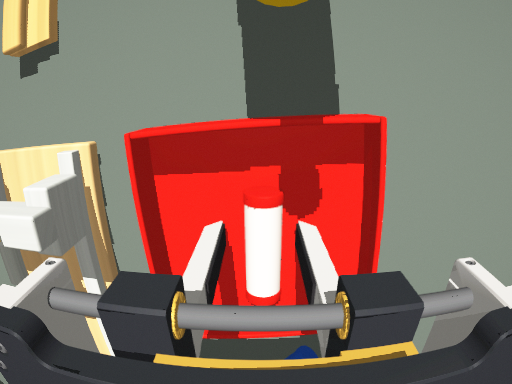

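The spent tube lies flat between the open fingers, its top at 28 mm. Now rise straight up and back off toward the base for an overview.

drive_tool([
  [[-0.04, 0, 0, 0], [-0.1, 0, 0, 0], [-0.16, 0, 0, 0], [-0.16, 0, 0, 0], [-0.16, 0, 0, 0], [-0.16, 0, 0, 0], [-0.04, 0, 0, 0], [0, 0, 0, 0], [0, 0, 0.15, 0], [0, 0, 0.15, 0], [0, 0, 0.15, 0], [0, 0, 0.15, 0], [0, 0, 0.15, 0], [0, 0, 0.15, 0], [0, 0, 0.15, 0], [0, 0, 0.15, 0], [0, 0, 0.15, 0], [0, 0, 0.15, 0], [0, 0, 0, 0], [0, 0, 0, 0]],
])

```text
time: 24.1
tool_pos: [0.633, -0.2323, 0.2161]
ee_rot: [-2.063, 1.565, 2.609]
wrist_force: [0.6, 0.2, -1.3]
width: 0.0468
```

```bash
python3 - <<'E'
from h import *
s=snap('wrist','wrist14');s=snap('side','side14');s=snap('top','top14')
o=robot.get_obs(); print(o['tool_pos'],o['wrist_force'],o['width'],o['time'])
P=cloud(s);Z=P[...,2]
m=box(195,235,130,175)&(Z>.018)&(Z<.033); rect('tube',P[m])
m=box(185,212,185,245)&(Z>.112)&(Z<.14); rect('paddle',P[m])
im=cv2.resize(s['pixels'][110:260,120:370][:,:,::-1],None,fx=3,fy=3,interpolation=cv2.INTER_CUBIC); cv2.imwrite('pics/t14.png',im)
a=cv2.imread('pics/top0.png').astype(int);b=cv2.imread('pics/top14.png').astype(int)
cv2.imwrite('pics/d14.png',np.abs(a-b).max(2).astype(np.uint8))
E
```

```text
[ 0.63397955 -0.23052193  0.21833269] [ 0.11975956 -0.04304239  0.15333001] 0.0468830998663787 24.25
tube 230 [0.6498 0.1341 0.0277] [623.8 136.2] [78.6 79.2] 84.64
paddle 103 [0.4711 0.1707 0.1277] [470.9 170.8] [41.4 13.9] 0.97
```

View pics/t14.png

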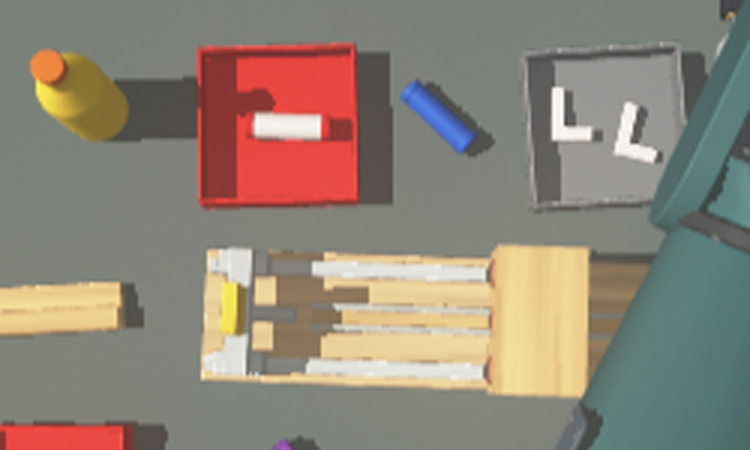

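View pics/side14.png

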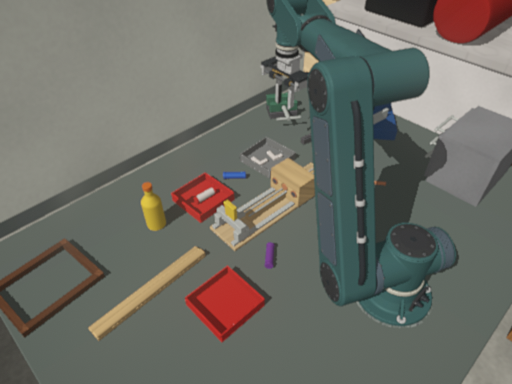

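View pics/wrist14.png

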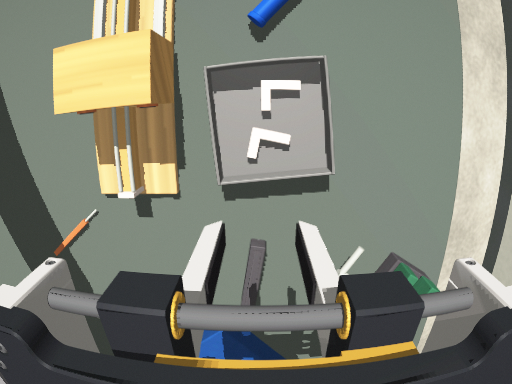

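drive_tool([
  [[0, -0.14, 0.07, 0], [0, -0.14, 0.07, 0], [0, -0.14, 0.07, 0], [0, -0.14, 0.07, 0], [0, -0.14, 0.07, 0], [0, 0, 0, 0], [0.1, 0, 0, 0], [0.1, 0, 0, 0], [0, 0, 0, 0], [0, 0, 0, 0]],
])

```text
time: 25.25
tool_pos: [0.4566, -0.3115, 0.1694]
ee_rot: [-2.635, 1.57, 2.04]
wrist_force: [-0.1, -0.2, 0.9]
width: 0.0471
```

```bash
python3 - <<'E'
from h import *
s=snap('wrist','wrist15')
o=robot.get_obs(); print(o['tool_pos'],o['wrist_force'],o['width'],o['time'])
im=cv2.resize(s['pixels'][20:200,130:390][:,:,::-1],None,fx=3,fy=3,interpolation=cv2.INTER_CUBIC); cv2.imwrite('pics/t15.png',im)
E
```

```text
[ 0.45693227 -0.31215435  0.17056316] [-0.27334396 -0.53147089 -0.63019804] 0.04704639226660014 25.3
```

View pics/t15.png

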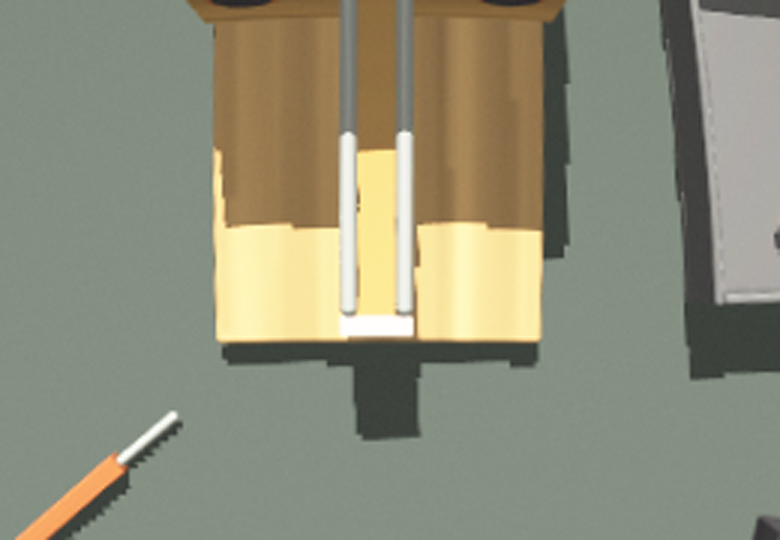

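```bash
python3 - <<'E'
from h import *
s=dict(np.load('pics/wrist15.npz'));P=wcloud(s)
im=cv2.resize(s['pixels'][0:70,160:350][:,:,::-1],None,fx=4,fy=4,interpolation=cv2.INTER_CUBIC); cv2.imwrite('pics/t15b.png',im)
a=np.array([.0375,.9993]); b=np.array([.4610,-.097])
for n,cx in [('mid',255),('L',213),('R',302)]:
  for r in range(0,26,2): print(n,r,np.round(P[r,cx],4),round(float((P[r,cx,:2]-b)@a),4),s['pixels'][r,cx])
E
```

```text
mid 0 [ 0.4589 -0.1364  0.0983] -0.0395 [236 197 117]
mid 2 [ 0.4588 -0.1362  0.0923] -0.0393 [125  95  57]
mid 4 [ 0.4587 -0.1367  0.0882] -0.0398 [131  99  58]
mid 6 [ 0.4586 -0.1371  0.0837] -0.0402 [126  96  58]
mid 8 [ 0.4585 -0.137   0.0773] -0.04 [127  99  59]
mid 10 [ 0.4584 -0.1355  0.0666] -0.0386 [121  66  41]
mid 12 [ 0.4583 -0.1363  0.0625] -0.0394 [116  65  39]
mid 14 [ 0.4582 -0.1356  0.0535] -0.0387 [117  66  41]
mid 16 [ 0.4581 -0.1358  0.0471] -0.0389 [118  68  42]
mid 18 [ 0.4579 -0.1359  0.04  ] -0.039 [131 101  59]
mid 20 [ 0.4579 -0.1379  0.0388] -0.041 [137 104  62]
mid 22 [ 0.4578 -0.1401  0.0386] -0.0432 [138 107  62]
mid 24 [ 0.4577 -0.1426  0.0397] -0.0457 [139 108  63]
L 0 [ 0.4236 -0.1341  0.0993] -0.0385 [253 235 150]
L 2 [ 0.4233 -0.1354  0.0975] -0.0398 [122  94  55]
L 4 [ 0.4224 -0.1353  0.0918] -0.0397 [126  97  56]
L 6 [ 0.4216 -0.1351  0.0858] -0.0396 [133 104  60]
L 8 [ 0.421  -0.1358  0.0821] -0.0403 [120  93  56]
L 10 [ 0.4196 -0.1348  0.073 ] -0.0393 [125  97  55]
L 12 [ 0.4188 -0.135   0.0674] -0.0396 [132  91  55]
L 14 [ 0.4187 -0.137   0.067
[... 254 characters left out ...]
214] -0.0392 [136 104  63]
R 0 [ 0.4985 -0.1366  0.0977] -0.0381 [252 232 146]
R 2 [ 0.4991 -0.137   0.0936] -0.0386 [124  96  57]
R 4 [ 0.4995 -0.1377  0.0899] -0.0392 [127  99  59]
R 6 [ 0.5004 -0.1374  0.0832] -0.0389 [134 104  61]
R 8 [ 0.5009 -0.1381  0.0795] -0.0396 [129 100  59]
R 10 [ 0.502  -0.1376  0.0716] -0.039 [123  95  56]
R 12 [ 0.5025 -0.1384  0.0677] -0.0399 [153  90  55]
R 14 [ 0.5024 -0.1405  0.0677] -0.0419 [151  83  51]
R 16 [ 0.5027 -0.1418  0.065 ] -0.0432 [53 50 52]
R 18 [ 0.5035 -0.1421  0.0589] -0.0435 [42 42 44]
R 20 [ 0.5045 -0.1421  0.0516] -0.0435 [44 41 42]
R 22 [ 0.5076 -0.1383  0.0303] -0.0395 [117  91  55]
R 24 [ 0.5089 -0.1381  0.021 ] -0.0393 [137 104  63]
```

View pics/t15b.png

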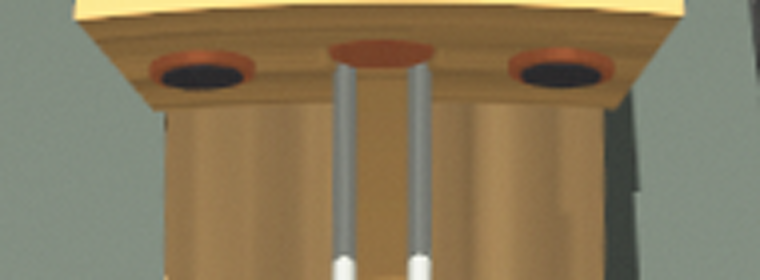

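```bash
python3 -c "
from bench import robot
print(robot.close_job())"
```

```text
the job is handed in; nothing more can be done
None
```

I handed the job in after about 25 s of robot time. The system gave no verdict, so what follows rests on my own checks.

**What I did**
- Gripped the fence by its yellow paddle and drew it back gently to its rear stop, to find the zero of its track.
- Pushed the fence to about 0.179 m, held it there, then drew it back to the stop.
- Picked the spent tube up off the rods and laid it in the red tray farthest to the robot's right.

**Last checks**
- **Fresh tube:** its end is within about 1 mm of the rack's -y face, by wrist-camera depth. The +y side also looked flush after the fence was drawn back.
- **Fence:** about 0.5 mm from the rear end of its track.
- **Spent tube:** it lies flat near the tray's centre, with its top about 28 mm above the bench. It is well inside the walls.
- **Other things:** I saw nothing disturbed in the last top, side and wrist pictures. I judged this by eye rather than measuring each one, and the arm hid some things in the top view.
- **Arm:** clear of everything, with the gripper open.

**What did not go to plan**
- The spent tube tilted about 28° in the grip as I lifted it. I let its low end touch the tray floor first, with about 10 N on the wrist. It was still partly tilted when I released it, so it dropped the last few millimetres to lie flat.
- My first move away from the tray went to the robot's right instead of back towards the base. It touched nothing.
- Camera estimates of the tray centre differed by about 2 mm, which is well within the room the tube has there.

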